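# Fit a mounting plate onto the studs of a junction box

## Robot

A 7-joint arm with a two-finger parallel gripper is mounted at the origin on the work surface. World frame = base frame: x ahead of the robot, y to its left, z up, the work surface at z = 0. Lengths are in m, angles in rad, forces in N, time in s.
With the tool pointing down it reaches from about 0.4 to 0.875 m from the base axis. Payload 19.3 kg.
Tool frame: the origin (TCP) lies midway between the tips of the shut fingers; the grasp point (between the pads) lies 19 mm behind it (bot.tcp_to_grasp is the distance from the TCP to the grasp point, in m); z points along the fingers, y is the direction in which the jaws open and shut (so a half turn about z gives the same grasp; the last joint's range is limited). The gripper opens to 85 mm and grips with 20 to 120 N. Pads are 22 mm wide; open, the fingers measure 114 mm over their backs; the gripper's body (76 mm by 85 mm) begins 54 mm behind the grasp point. The pads swing forward as they close: fully open they stand 13 mm farther back than shut.
Start: joints at [-0.07, 0.521, -0.036, 1.599, 0.021, 1.021, -0.113], TCP at [0.625, -0, 0.231] pointing down, gripper open.
Joint ranges: [-2.91, 2.91], [-0.3, 2.13], [-1.5, 1.42], [0.17, 2.43], [-1.26, 4.41], [0.16, 1.93], [-2.52, 2.52]. Speed limits (rad/s): [1.89, 1.89, 2.39, 2.39, 3.01, 3.01, 3.01].

## Interface

Orientations are given as [roll, pitch, yaw] about the fixed x, y, z axes, in that order (R = Rz(yaw) Ry(pitch) Rx(roll)).
In Python, from workcell import bot gives the robot as it stands. The module is installed in compiled form; this text tells all that it offers.
- The arm moves only by the tool drive_tool, never from a script. Its argument "series" is a list of rows, each a list of 5 numbers: the opening in per cent of the stroke, from 0 (shut) to 100 (fully open), then the shift along the world's x, y, z in m, then the turn about the world's z in rad. A call has 1 to 12 rows; each row shifts and turns the pose as measured when the row begins; what a row does not reach is not made up. A row lasts 1/10 s, in which the tool goes at most 50 mm and 8.59 degrees, less where a joint would pass 70% of its speed; a pose out of reach is approached as far as the arm can. A call with a gripper value outside its range is refused whole. The fingers move at their own pace and stop on an object; "newtons" is the grip in N (left out, the last holds). Time passes only in rows, so rows that do not move let the fingers close. It gives the time, the measured TCP pose, the force and the opening at its end, in the units of the state.
- bot.observe(): the state, without advancing time (a new reading comes with each control period).
- bot.grab_frame(name): name is "scene" or "side" or "wrist"; returns the picture (384x512x3 uint8, red, green, blue); there is no depth.
- bot.camera_info(name): a dict with "fx", "fy", "cx", "cy" (pixels), "cam_to_world" (4x4, takes a point from camera to world coordinates). Camera axes: x right, y down, z forward; pixel columns grow to the right and rows downward; lengths in m; the calibration is good to about 2 mm. A picture is of the moment at which its call begins: read the wrist's pose just before it. camera_info takes no time and is no camera call; for the wrist camera it gives the pose at the moment of the call.
- bot.job_done(): hands the job in, once; it reports no verdict.
Trained networks look in the newest picture that a camera, given by its name, has taken for a name from the list of things; names that differ only in an ending like _2 or _b are one class to them, and where a whole thing is asked for, a point or a joint stands for the part that bears it (a point fixed in the world has none). Each returns a list of dicts, best first, with "conf" (0 to 1); they miss things now and then, are a little off and sometimes report something else, mostly with a low value. They report only what shows in the picture. A call takes as long as a camera call.
- bot.masks_of(camera, target): "mask" (384x512 bool, what is visible of it) and "point" ([column, row] in pixels, amid what is visible of it).
The state is a dict: "clock": time; "qpos": joint angles; "qd": joint speeds; "joint_efforts": joint torques, N m; "position": TCP position; "tool_rot": TCP orientation; "force": force on the tool from outside, world axes, zero at the start; "moment": the same for the moment, N m; "grip_width": finger opening in m.
Only numpy, scipy, OpenCV 4.12 (cv2) and the standard library are available. Lean on these libraries where they do the work, as an engineer would, in place of code of your own. Each camera call takes 0.05 s, during which the arm holds its last target.

## Task

Take the dressed mounting plate by the square grey module in its middle and fit it in the open junction box, terminal end towards the cable glands: rest it lightly on the four studs, slide it by feel until all four holes drop over them, and let go of it lying flat and fully home on the stud frame. The frame is bolted in slots, set back from the glands by an unmeasured amount, so feel for it, never force the plate down or drop it, and leave the other things on the bench where they are.

Things in the scene. Friction and masses are not known exactly. Their poses are not given: they have to be found in the camera images.
- plate: Loose bare-aluminium mounting plate, 150 x 200 x 4 mm, about 0.4 to 0.7 kg, flat on the bench, a module and terminals on a rail along its middle. Origin: centre of its underside; x along the 150 mm side, y along the 200 mm side, z up out of the dressed face. Near each corner a round 11.5 mm through hole, edges bevelled 0.5 mm, centred at x = +-62, y = +-87 mm.
- module_top (a point): Centre of the top of the grey module in the plate's middle, 64 mm above the plate's underside; axes as the plate. The module is 36 mm wide along the plate's y (flat sides, y = +-18 mm; grip it across these) and 80 mm deep along x up to 41.5 mm above the underside, 46 mm deep above that. The rail under it tops out 11.5 mm above the underside.
- terminals (a point): Top of the row of four thin grey terminals at the plate's +y end, 57 mm from its middle. They fill y = 44 to 70 mm, 46 mm along x, top 44 mm above the plate's underside. At the other end a small black end stop (y = -58 to -66 mm, 33.5 mm high).
- box: Fixed grey steel junction box lying on its back, open upwards: 198 (x) x 280 (y) mm outside, 60 mm tall, walls and floor 3 mm. Origin: centre of its underside, z up. On its floor a steel stud frame: two bars along x (22 mm wide, 146 mm long) with four upright round studs, 8 mm diameter, at x = +-62, y = +-87 mm from the frame's middle. Stud tips are 22 mm above the box's underside.
- seat (a point): Point over the box's middle, level with the tops of the frame's bars (13 mm above the box's underside); axes as the box. The plate's underside is at this height when fully home, 9 mm higher on the stud tips. The frame is square to the box but bolted in slots: from this point its middle is set back 4 to 20 mm towards -y and lies within 8 mm either way along x; reported poses do not show where.
- glands (a point): Middle of the box's +y wall, 32 mm above its underside, between the two black cable glands (x = +-45 mm) that stick 23 mm out of it. The plate's terminal end belongs on this side.
- reel: Bystander: black reel with copper wire, 90 mm diameter, 54 mm tall, standing on its flange to the left. Origin: centre of its underside.
- can: Bystander: grey can, 68 mm diameter, 100 mm tall, to the right. Origin: centre of its underside.
- tape: Bystander: black roll of tape, 60 mm diameter, 19 mm tall, lying near the robot's front. Origin: centre of its underside.
- driver: Bystander: screwdriver lying beyond the work. Origin: underside of its middle.
- spanner: Bystander: steel spanner lying beyond the work. Origin: underside of its middle.
- elbow: Bystander: grey plastic conduit elbow lying to the left. Origin: underside of its bend.
- locknut: Bystander: steel conduit locknut, 34 mm diameter, 8 mm tall, lying to the right. Origin: centre of its underside.

How it is judged:
At the end, for the whole second after the job is handed in: The plate lies at rest and released in the box, flat (within 0.02 rad) and fully home on the stud frame (underside 13 mm above the box's underside, within 2 mm) with all four studs through its holes, terminal end towards the cable glands (z of plate in the frame of box between 0.0105 and 0.015 m and angle between plate's own z axis and vertical below 0.02 rad and horizontal distance between plate and box below 0.026 m and angle between the x axis of plate and the x axis of box, either way round below 0.06 rad and y of terminals in the frame of box above 0.02 m and linear speed of plate below 0.01 m/s and contact force between plate and box above 1 N); the robot touches nothing.
It fails at once if the plate was pressed, knocked or dropped onto the box or its studs with more than 60 N (contact force between plate and box above 60 N).
It fails at once if a bystander was moved more than 15 mm (distance of any of reel, can, tape, driver, spanner, elbow, locknut from where it was at the start of the episode above 0.015 m).
It also fails if it takes over 72 s, if anything falls off the work surface, if the arm or the gripper's body presses on something with over 40 N, if the wrist force passes 120 N, or if a joint passes its speed limit or range.

## Working session

There is one attempt and no reset: what is moved stays moved. The work goes in short steps, Python scripts to look and compute and a tool call to move; the robot and the scene stay as the last step left them, time stands still between calls to the robot, and variables do not carry over. Pictures are saved under pics/ and viewed, and the job is handed in when it is done.

Besides the shell and the picture viewer there is one more tool, called after "Call:" as name([rows], argument=value, ...), one row to a line, values as JSON. drive_tool: Moves the arm, as the interface text tells. Its arguments: {"type":"object","properties":{"series":{"type":"array","items":{"type":"array","items":{"type":"number"}}},"newtons":{"type":"number"}},"required":["series"]}

```bash
mkdir -p pics; python3 - <<'E'
from workcell import bot
import cv2,numpy as np
s=bot.observe();print({k:np.round(v,3).tolist() for k,v in s.items()})
for n in ["scene","side","wrist"]:
    im=bot.grab_frame(n);cv2.imwrite(f"pics/{n}0.png",im[:,:,::-1])
    c=bot.camera_info(n);print(n,c['fx'],c['cx'],c['cy'],np.round(c['cam_to_world'],3).tolist())
    for t in ["plate","module_top","terminals","box","glands","seat"]:
        r=bot.masks_of(n,t)
        print(t,[(round(d['conf'],2),np.round(d['point']).tolist(),int(d['mask'].sum())) for d in r[:3]])
print(bot.observe()['clock'])
E
```

```text
{'clock': 0.0, 'qpos': [-0.07, 0.522, -0.036, 1.6, 0.021, 1.021, -0.113], 'qd': [-0.001, -0.001, 0.001, 0.001, 0.0, 0.001, -0.001], 'joint_efforts': [-0.004, -92.711, 1.978, -36.993, 0.018, 0.008, -0.0], 'position': [0.625, -0.0, 0.231], 'tool_rot': [-3.141, 0.0, 1.571], 'force': [-0.19, 0.39, 0.692], 'moment': [0.036, 0.086, 0.001], 'grip_width': 0.085}
scene 449.61709544872855 261.5217814526269 197.15829420380695 [[0.237, 0.534, -0.811, 1.683], [0.971, -0.128, 0.2, -0.29], [0.003, -0.836, -0.549, 0.854], [0.0, 0.0, 0.0, 1.0]]
plate [(0.95, [318.0, 208.0], 1680)]
module_top [(0.87, [317.0, 207.0], 1633)]
terminals [(0.82, [320.0, 205.0], 1679)]
box [(0.97, [202.0, 217.0], 4935)]
glands [(0.85, [208.0, 215.0], 4910), (0.73, [98.0, 216.0], 796)]
seat [(0.82, [205.0, 219.0], 5013)]
side 385.2432760006986 256.6304545712781 196.14762196898315 [[0.765, -0.338, 0.548, -0.054], [-0.643, -0.373, 0.668, -0.765], [-0.022, -0.864, -0.503, 0.621], [0.0, 0.0, 0.0, 1.0]]
plate [(0.67, [206.0, 190.0], 1621)]
module_top [(0.87, [206.0, 192.0], 1569), (0.43, [389.0, 304.0], 1931)]
terminals [(0.89, [208.0, 190.0], 1571)]
box [(0.95, [292.0, 240.0], 7721)]
glands [(0.6, [289.0, 239.0], 7535)]
seat [(0.61, [287.0, 242.0], 7684)]
wrist 276.36810055264937 251.2888516353411 191.19245246763455 [[1.0, -0.001, 0.001, 0.625], [-0.001, -0.956, -0.292, 0.073], [0.001, 0.292, -0.956, 0.375], [0.0, 0.0, 0.0, 1.0]]
plate [(0.63, [167.0, 43.0], 11242), (0.56, [182.0, 248.0], 16291)]
module_top [(0.7, [168.0, 46.0], 11181)]
terminals [(0.55, [169.0, 45.0], 11199)]
box [(0.62, [186.0, 249.0], 16170)]
glands [(0.94, [185.0, 250.0], 16215)]
seat [(0.84, [185.0, 251.0], 16187)]
1.05
```

View pics/scene0.png

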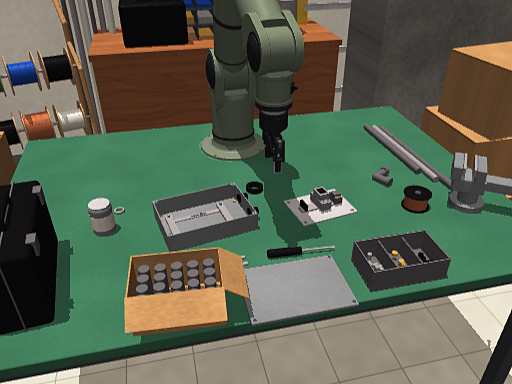

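View pics/side0.png

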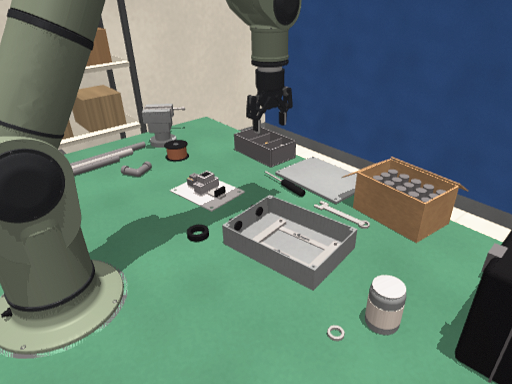

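View pics/wrist0.png

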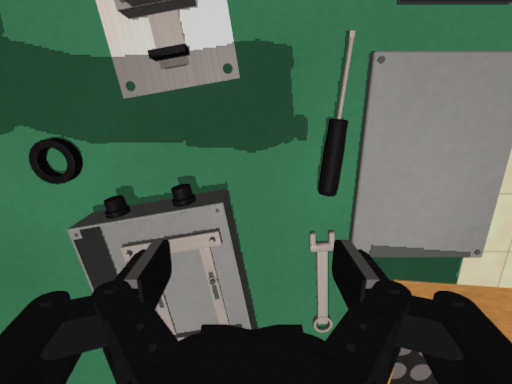

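```bash
cat > h.py <<'E'
from workcell import bot
import cv2,numpy as np
def ray(c,px,z):
    T=np.array(c['cam_to_world']);d=np.array([(px[0]-c['cx'])/c['fx'],(px[1]-c['cy'])/c['fy'],1]);w=T[:3,:3]@d
    return (T[:3,3]+w*(z-T[2,3])/w[2])
def proj(c,P):
    T=np.array(c['cam_to_world']);q=T[:3,:3].T@(np.array(P)-T[:3,3]);return np.array([c['fx']*q[0]/q[2]+c['cx'],c['fy']*q[1]/q[2]+c['cy']])
def st():
    s=bot.observe();print({k:np.round(s[k],4).tolist() for k in ['clock','position','tool_rot','force','moment','grip_width']});return s
E
python3 - <<'E'
from h import *
c=bot.camera_info("wrist")
for p in [(130,86),(228,68)]:print('hole',ray(c,p,.004))
for p in [(76,233),(228,193)]:print('boxcorner',ray(c,p,.06))
im=cv2.imread('pics/wrist0.png')
cv2.imwrite('pics/z0.png',cv2.resize(im[170:340,60:270],None,fx=3.5,fy=3.5,interpolation=cv2.INTER_CUBIC))
E
```

```text
hole [0.47326699 0.09856934 0.004     ]
hole [0.59696347 0.11933839 0.004     ]
boxcorner [ 0.40668842 -0.07710092  0.06      ]
boxcorner [ 0.5977773  -0.02495292  0.06      ]
```

View pics/z0.png

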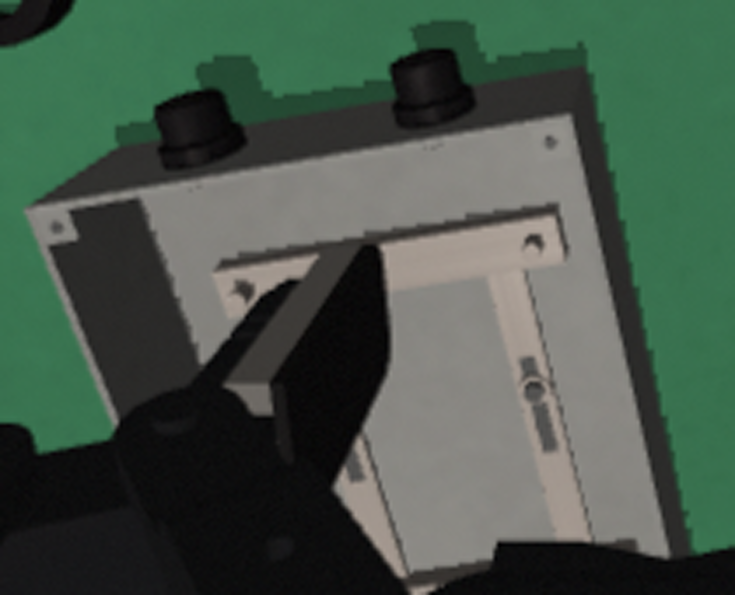

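Call:
drive_tool([
  [100,-0.015,-0.03,0.015,0],
  [100,-0.015,-0.03,0.015,0],
  [100,-0.015,-0.03,0.015,0],
  [100,-0.015,-0.03,0.015,0],
  [100,-0.015,-0.03,0.015,0],
  [100,-0.01,-0.03,0.02,0],
  [100,0,0,0,0],
  [100,0,0,0,0],
])

```text
clock: 1.85
position: [0.5351, -0.1852, 0.3294]
tool_rot: [-3.141, 0.0, 1.572]
force: [-0.5, 0.3, -0.2]
grip_width: 0.0854
```

```bash
python3 - <<'E'
from h import *
s=st();c=bot.camera_info("wrist");im=bot.grab_frame("wrist")[:,:,::-1]
import pickle;pickle.dump((c,im),open('v1.pkl','wb'))
cv2.imwrite('pics/w1.png',im)
print([proj(c,p) for p in [(.54,-.186,.013)]])
E
```

```text
{'clock': 1.85, 'position': [0.5351, -0.1852, 0.3294], 'tool_rot': [-3.1412, 0.0, 1.5723], 'force': [-0.5489, 0.2758, -0.2242], 'moment': [0.0536, -0.0275, 0.0177], 'grip_width': 0.0854}
[array([253.80931663, 153.24721378])]
```

View pics/w1.png

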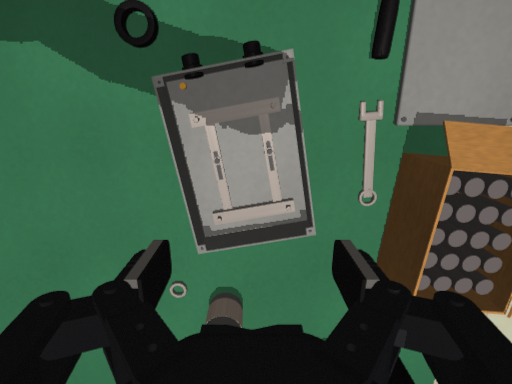

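```bash
python3 - <<'E'
from h import *
import pickle
c,im=pickle.load(open('v1.pkl','rb'))
z=cv2.resize(im[40:150,150:320],None,fx=4.5,fy=4.5,interpolation=cv2.INTER_CUBIC);cv2.imwrite('pics/z1a.png',cv2.convertScaleAbs(z,alpha=1.5))
z=cv2.resize(im[150:260,170:330],None,fx=4.5,fy=4.5,interpolation=cv2.INTER_CUBIC);cv2.imwrite('pics/z1b.png',cv2.convertScaleAbs(z,alpha=1.2))
E
```

```text
(no output)
```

View pics/z1a.png

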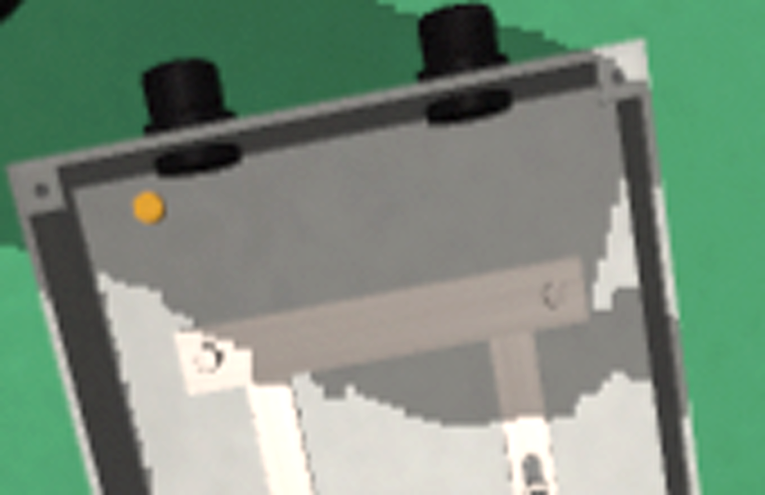

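View pics/z1b.png

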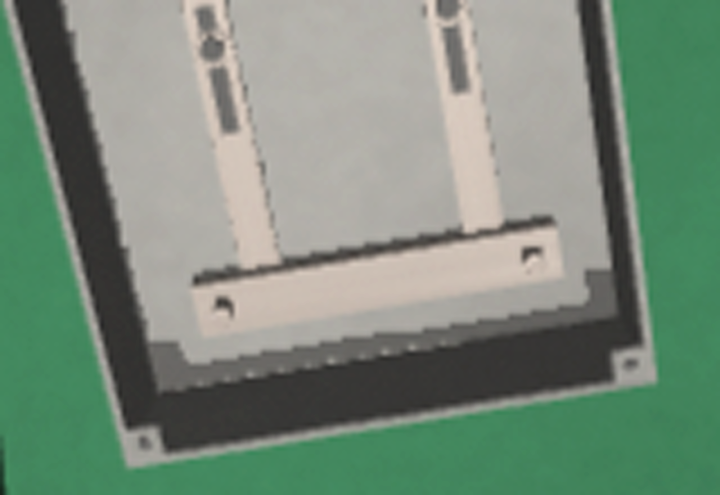

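```bash
python3 - <<'E'
from h import *
import pickle
from scipy.optimize import least_squares
c,im=pickle.load(open('v1.pkl','rb'))
a=lambda x,y:(x/4.5+150-.39,y/4.5+40-.39); b=lambda x,y:(x/4.5+170-.39,y/4.5+150-.39)
def fit(px,model,z):
    P=np.array([ray(c,p,z) for p in px])[:,:2];M=np.array(model)
    f=lambda v:((M@np.array([[np.cos(v[2]),np.sin(v[2])],[-np.sin(v[2]),np.cos(v[2])]])+v[:2])-P).ravel()
    r=least_squares(f,[.54,-.19,.15]);print(np.round(r.x,4),'res mm',np.round(r.fun.reshape(-1,2)*1e3,1).tolist());return r.x
box=fit([a(8,170),a(645,40),b(128,466),b(655,382)],[(-.099,.14),(.099,.14),(-.099,-.14),(.099,-.14)],.06)
fr=fit([a(175,333),a(582,260),a(588,318),a(188,395),b(193,285),b(205,335),b(556,222),b(564,272)],
 [(-.073,.098),(.073,.098),(.073,.076),(-.073,.076),(-.073,-.076),(-.073,-.098),(.073,-.076),(.073,-.098)],.013)
s=fit([a(210,353),a(555,292),b(220,303),b(534,255)],[(-.062,.087),(.062,.087),(-.062,-.087),(.062,-.087)],.022)
R=np.array([[np.cos(box[2]),-np.sin(box[2])],[np.sin(box[2]),np.cos(box[2])]])
print('frame in box',R.T@(fr[:2]-box[:2]),R.T@(s[:2]-box[:2]))
E
```

```text
[ 0.519  -0.1921  0.1784] res mm [[-0.2, 1.0], [-0.2, -0.3], [-0.1, -0.7], [0.5, -0.0]]
[ 0.5244 -0.2052  0.1819] res mm [[-0.2, 0.3], [-0.9, 1.9], [0.4, -0.2], [0.5, 0.2], [-0.4, -0.3], [-0.3, -0.4], [0.5, -0.3], [0.4, -1.1]]
[ 0.5242 -0.2027  0.173 ] res mm [[-0.7, 1.1], [0.8, 1.9], [-0.2, -2.2], [0.1, -0.9]]
frame in box [ 0.00292017 -0.01391959] [ 0.00314848 -0.0114191 ]
```

Call:
drive_tool([
  [100,0,0.045,0,0],
  [100,0,0.045,0,0],
  [100,0,0.045,0,0],
  [100,0,0.045,0,0],
  [100,0,0.045,0,0],
  [100,0,0.045,0,0],
  [100,0,0.035,0,0],
  [100,0,0,0,0],
  [100,0,0,0,0],
])

```text
clock: 2.8
position: [0.5305, 0.1401, 0.3243]
tool_rot: [-3.135, -0.0, 1.583]
force: [0.8, -1.2, -0.7]
grip_width: 0.0854
```

```bash
python3 - <<'E'
from h import *
s=st();c=bot.camera_info("wrist");im=bot.grab_frame("wrist")[:,:,::-1]
import pickle;pickle.dump((c,im),open('v2.pkl','wb'))
cv2.imwrite('pics/w2.png',im)
u,v=proj(c,(.52,.195,.02)).astype(int);print(u,v)
z=cv2.resize(im[max(0,v-85):v+85,u-85:u+85],None,fx=3.5,fy=3.5,interpolation=cv2.INTER_CUBIC);cv2.imwrite('pics/z2.png',z);print(u-85,max(0,v-85))
E
```

```text
{'clock': 2.8, 'position': [0.5305, 0.1401, 0.3243], 'tool_rot': [-3.1346, -0.0004, 1.5828], 'force': [0.821, -1.2392, -0.6502], 'moment': [-0.0141, 0.0209, 0.0372], 'grip_width': 0.0854}
245 119
160 34
```

View pics/z2.png

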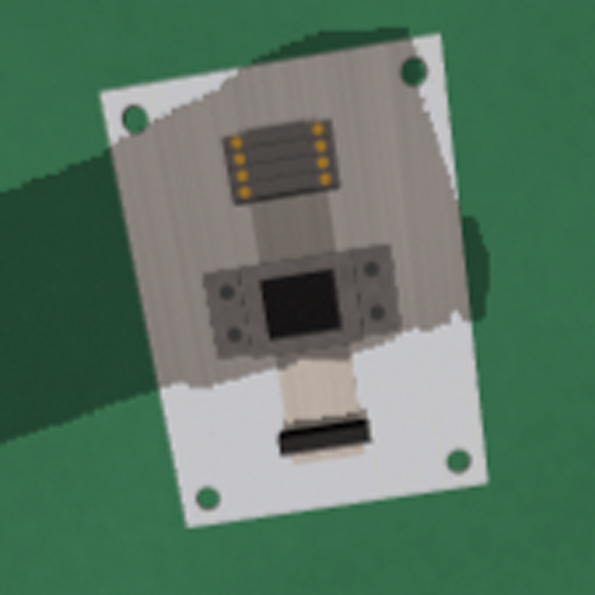

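```bash
python3 - <<'E'
from h import *
import pickle
from scipy.optimize import least_squares
st()
c2=bot.camera_info("wrist")
c,im=pickle.load(open('v2.pkl','rb'))
print(np.round(c2['cam_to_world'][:3,3]-c['cam_to_world'][:3,3],4))
a=lambda x,y:(x/3.5+160-.36,y/3.5+34-.36)
def fit(px,model,z):
    P=np.array([ray(c,p,z) for p in px])[:,:2];M=np.array(model)
    f=lambda v:((M@np.array([[np.cos(v[2]),np.sin(v[2])],[-np.sin(v[2]),np.cos(v[2])]])+v[:2])-P).ravel()
    r=least_squares(f,[.54,-.19,.15]);print(np.round(r.x,4),'res mm',np.round(r.fun.reshape(-1,2)*1e3,1).tolist());return r.x
p=fit([a(100,93),a(440,34),a(488,484),a(187,527),a(134,119),a(413,71),a(458,461),a(208,498)],
[(-.075,.1),(.075,.1),(.075,-.1),(-.075,-.1),(-.062,.087),(.062,.087),(.062,-.087),(-.062,-.087)],.004)
m=fit([a(262,280),a(334,268),a(342,332),a(268,340)],[(-.023,.018),(.023,.018),(.023,-.018),(-.023,-.018)],.064)
E
```

```text
{'clock': 2.85, 'position': [0.5305, 0.1402, 0.3243], 'tool_rot': [-3.1345, -0.0009, 1.5828], 'force': [0.0902, 0.7098, 0.8443], 'moment': [0.0572, 0.0404, -0.023], 'grip_width': 0.0853}
[-0.0001  0.0001  0.    ]
[0.5208 0.1948 0.1642] res mm [[-0.1, 0.1], [-0.1, -0.1], [-0.4, 0.7], [0.1, -0.0], [0.4, -0.2], [0.2, -0.5], [-0.0, 0.1], [-0.0, -0.1]]
[0.521  0.1945 0.1349] res mm [[-9.3, 5.1], [7.4, 6.3], [8.6, -4.4], [-6.7, -7.0]]
```

Call:
drive_tool([
  [54,-0.001,0.006,-0.01,-0.14],
  [54,-0.001,0.006,-0.01,-0.14],
  [54,-0.001,0.006,-0.01,-0.14],
  [54,-0.001,0.006,-0.01,-0.14],
  [54,-0.001,0.006,-0.01,-0.14],
  [54,-0.001,0.006,-0.01,-0.14],
  [54,-0.001,0.006,-0.01,-0.14],
  [54,-0.001,0.006,-0.01,-0.14],
  [54,-0.001,0.006,-0.01,-0.14],
  [54,0,0,-0.01,-0.14],
  [54,0,0,0,0],
  [54,0,0,0,0],
])

```text
clock: 4.05
position: [0.5229, 0.1839, 0.2194]
tool_rot: [-3.139, 0.003, 0.115]
force: [0.3, 0.4, 0.3]
grip_width: 0.0462
```

```bash
python3 - <<'E'
from h import *
s=st();print(np.round(s['qpos'],2))
p=np.array([.5208,.1948]);print(p-s['position'][:2],.164-s['tool_rot'][2])
E
```

```text
{'clock': 4.05, 'position': [0.5229, 0.1839, 0.2194], 'tool_rot': [-3.1393, 0.0025, 0.1148], 'force': [0.2931, 0.4329, 0.3248], 'moment': [-0.0188, -0.0545, -0.0086], 'grip_width': 0.0462}
[-0.54  0.43  0.13  1.81 -0.07  0.91 -1.83]
[-0.0021164   0.01087394] 0.04917937809350845
```

Call:
drive_tool([
  [54,-0.001,0.006,-0.03,0.025],
  [54,-0.001,0.005,-0.03,0.025],
  [54,0,0,-0.03,0],
  [54,0,0,0,0],
  [54,0,0,0,0],
])

```text
clock: 4.55
position: [0.5236, 0.1935, 0.131]
tool_rot: [-3.137, -0.003, 0.182]
force: [-0.3, -0.1, 0.6]
grip_width: 0.0459
```

```bash
python3 - <<'E'
from h import *
s=st()
p=np.array([.5208,.1948]);print(p-s['position'][:2],.164-s['tool_rot'][2])
c=bot.camera_info("wrist");im=bot.grab_frame("wrist")[:,:,::-1].copy()
cv2.imwrite('pics/w3.png',im)
E
```

```text
{'clock': 4.55, 'position': [0.5236, 0.1935, 0.131], 'tool_rot': [-3.1372, -0.0032, 0.1816], 'force': [-0.258, -0.1391, 0.564], 'moment': [-0.0863, -0.0077, 0.0008], 'grip_width': 0.0459}
[-0.00280216  0.00131896] -0.017634544304691607
```

View pics/w3.png

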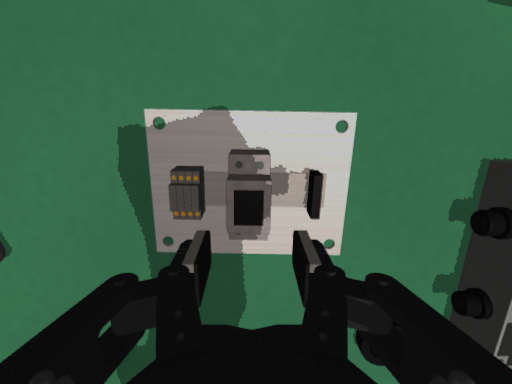

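Call:
drive_tool([
  [54,-0.003,0.001,0,-0.017],
  [54,0,0,0,0],
  [54,0,0,-0.025,0],
  [54,0,0,-0.025,0],
  [54,0,0,-0.015,0],
  [54,0,0,0,0],
])

```text
clock: 5.2
position: [0.5238, 0.196, 0.0716]
tool_rot: [-3.134, -0.014, 0.164]
force: [0.3, -0.6, -0.1]
grip_width: 0.046
```

```bash
python3 - <<'E'
from h import *
s=st()
p=np.array([.5208,.1948]);print(p-s['position'][:2],.164-s['tool_rot'][2])
c=bot.camera_info("wrist");im=bot.grab_frame("wrist")[:,:,::-1].copy()
cv2.imwrite('pics/w4.png',im)
E
```

```text
{'clock': 5.2, 'position': [0.5238, 0.196, 0.0716], 'tool_rot': [-3.1339, -0.0142, 0.1644], 'force': [0.27, -0.6246, -0.1288], 'moment': [-0.0155, 0.0266, 0.0155], 'grip_width': 0.046}
[-0.00304161 -0.00115783] -0.0003872973237827593
```

View pics/w4.png

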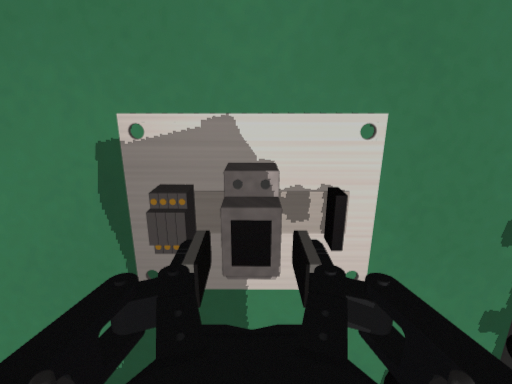

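Call:
drive_tool([
  [54,-0.003,-0.001,-0.01,0],
  [54,0,0,-0.01,0],
  [54,0,0,-0.01,0],
  [54,0,0,-0.008,0],
  [54,0,0,0,0],
])

```text
clock: 5.75
position: [0.5224, 0.1957, 0.0344]
tool_rot: [-3.132, -0.019, 0.164]
force: [-0.3, 1.0, 0.1]
grip_width: 0.0459
```

```bash
python3 - <<'E'
from h import *
s=st()
p=np.array([.5208,.1948]);print(p-s['position'][:2],.164-s['tool_rot'][2])
c=bot.camera_info("wrist");im=bot.grab_frame("wrist")[:,:,::-1].copy()
cv2.imwrite('pics/w5.png',im)
E
```

```text
{'clock': 5.75, 'position': [0.5224, 0.1957, 0.0344], 'tool_rot': [-3.1324, -0.0192, 0.1644], 'force': [-0.2514, 1.0269, 0.1353], 'moment': [0.0462, 0.0345, 0.0149], 'grip_width': 0.0459}
[-0.0016327  -0.00088399] -0.00042876437390973465
```

View pics/w5.png

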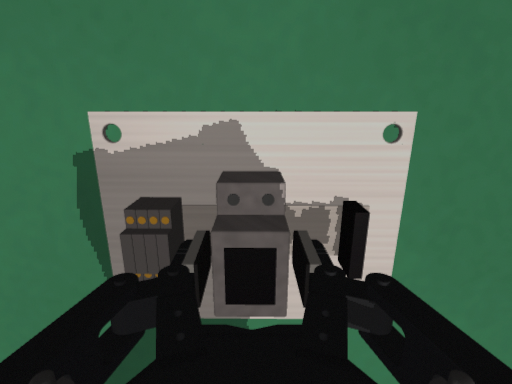

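Call:
drive_tool([
  [54,-0.001,-0.001,-0.005,0],
  [54,0,0,0,0],
  [30,0,0,0,0],
  [20,0,0,0,0],
  [20,0,0,0,0],
  [20,0,0,0,0],
  [20,0,0,0,0],
], newtons=60)

```text
clock: 6.5
position: [0.5218, 0.195, 0.0301]
tool_rot: [-3.132, -0.02, 0.165]
force: [0.1, 0.8, -4.0]
grip_width: 0.0354
```

```bash
python3 - <<'E'
from h import *
st()
E
```

```text
{'clock': 6.5, 'position': [0.5218, 0.195, 0.0301], 'tool_rot': [-3.132, -0.0204, 0.1647], 'force': [0.0568, 0.7965, -4.0018], 'moment': [-0.1378, -0.1426, 0.0397], 'grip_width': 0.0354}
```

Call:
drive_tool([
  [20,0,0,0.006,0],
  [20,0,0,0.01,0],
  [20,0,0,0.015,0],
  [20,0,0,0.02,0],
  [20,0,0,0.02,0],
  [20,0,0,0.02,0],
  [20,0,0,0.01,0],
  [20,0,0,0,0],
  [20,0,0,0,0],
])

```text
clock: 7.4
position: [0.52, 0.1939, 0.1381]
tool_rot: [-3.132, -0.019, 0.164]
force: [-0.1, -0.6, -7.7]
grip_width: 0.0355
```

```bash
python3 - <<'E'
from h import *
st()
for n in ["wrist","side"]:
  im=bot.grab_frame(n)[:,:,::-1].copy();cv2.imwrite(f'pics/{n}6.png',im)
st()
E
```

```text
{'clock': 7.4, 'position': [0.52, 0.1939, 0.1381], 'tool_rot': [-3.1323, -0.0186, 0.164], 'force': [-0.0628, -0.634, -7.7258], 'moment': [-0.0508, 0.0742, 0.0292], 'grip_width': 0.0355}
{'clock': 7.5, 'position': [0.5198, 0.1938, 0.1376], 'tool_rot': [-3.1325, -0.0178, 0.164], 'force': [-0.1095, 0.0607, -7.4094], 'moment': [-0.044, 0.0341, 0.05], 'grip_width': 0.0356}
```

View pics/wrist6.png

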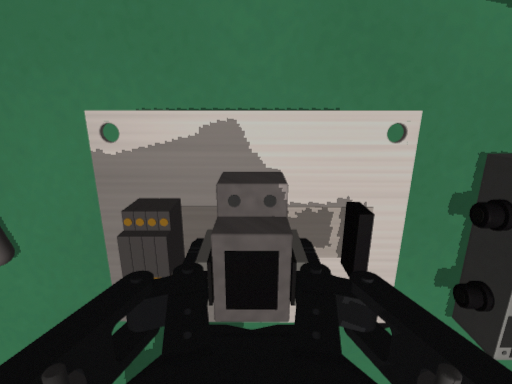

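View pics/side6.png

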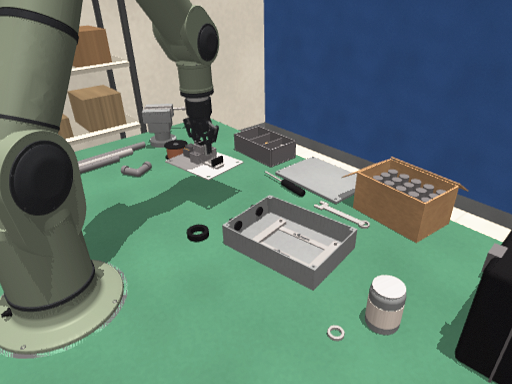

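Call:
drive_tool([
  [20,0,-0.015,0,0],
  [20,0,-0.03,0,0],
  [20,0,-0.04,0,0.004],
  [20,0,-0.04,0,0.004],
  [20,0,-0.04,0,0.004],
  [20,0,-0.04,0,0.002],
  [20,0.001,-0.04,0,0],
  [20,0.001,-0.04,0,0],
  [20,0.001,-0.03,0,0],
  [20,0.001,-0.02,0,0],
  [20,0,-0.01,0,0],
  [20,0,0,0,0],
])

```text
clock: 8.7
position: [0.5147, -0.169, 0.1287]
tool_rot: [-3.132, -0.004, 0.178]
force: [0.5, 0.6, -6.5]
grip_width: 0.0353
```

```bash
python3 - <<'E'
from h import *
s=st()
print(np.array([.525,-.204])-s['position'][:2],.178-s['tool_rot'][2])
E
```

```text
{'clock': 8.7, 'position': [0.5147, -0.169, 0.1287], 'tool_rot': [-3.1323, -0.0039, 0.1782], 'force': [0.4672, 0.6489, -6.456], 'moment': [-0.0396, -0.0439, 0.0246], 'grip_width': 0.0353}
[ 0.01025147 -0.0349569 ] -0.00016897256315701048
```

Call:
drive_tool([
  [20,0.003,-0.012,0,0],
  [20,0.004,-0.012,0,0],
  [20,0.003,-0.011,0,0],
  [20,0,0,0,0],
  [20,0,0,0,0],
])

```text
clock: 9.2
position: [0.5258, -0.2041, 0.1277]
tool_rot: [-3.131, -0.003, 0.182]
force: [-0.1, 0.4, -6.7]
grip_width: 0.0352
```

```bash
python3 - <<'E'
from h import *
s=st()
print(np.array([.525,-.204])-s['position'][:2],.178-s['tool_rot'][2])
c=bot.camera_info("wrist");im=bot.grab_frame("wrist")[:,:,::-1].copy()
cv2.imwrite('pics/w7.png',im)
E
```

```text
{'clock': 9.2, 'position': [0.5258, -0.2041, 0.1277], 'tool_rot': [-3.1307, -0.0028, 0.1816], 'force': [-0.0814, 0.4377, -6.6727], 'moment': [-0.023, 0.0064, -0.043], 'grip_width': 0.0352}
[-0.00076233  0.00013939] -0.0035656028719823207
```

View pics/w7.png

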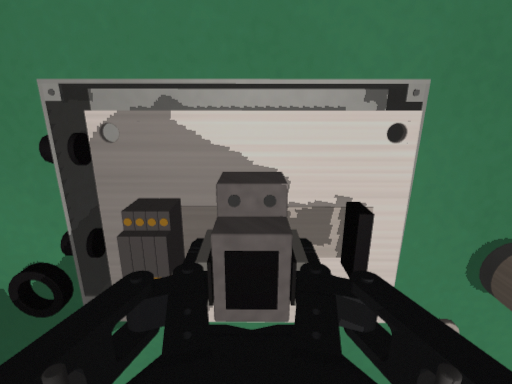

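Call:
drive_tool([
  [20,0,0,-0.01,0],
  [20,0,0,-0.014,0],
  [20,0,0,-0.014,0],
  [20,0,0,-0.012,0],
  [20,0,0,-0.008,0],
  [20,0,0,0,0],
  [20,0,0,0,0],
])

```text
clock: 9.95
position: [0.5249, -0.2019, 0.0633]
tool_rot: [-3.129, -0.001, 0.184]
force: [0.4, 0.7, -6.4]
grip_width: 0.0356
```

```bash
python3 - <<'E'
from h import *
s=st()
print(np.array([.525,-.204])-s['position'][:2],.180-s['tool_rot'][2])
c=bot.camera_info("wrist");im=bot.grab_frame("wrist")[:,:,::-1].copy()
cv2.imwrite('pics/w8.png',im)
print(bot.observe()['force'])
E
```

```text
{'clock': 9.95, 'position': [0.5249, -0.2019, 0.0633], 'tool_rot': [-3.1292, -0.0011, 0.184], 'force': [0.4149, 0.6634, -6.3887], 'moment': [-0.1137, -0.0805, 0.0001], 'grip_width': 0.0356}
[ 7.77299551e-05 -2.09514778e-03] -0.004049507371719441
[-0.22830529  0.57297103 -6.73055173]
```

View pics/w8.png

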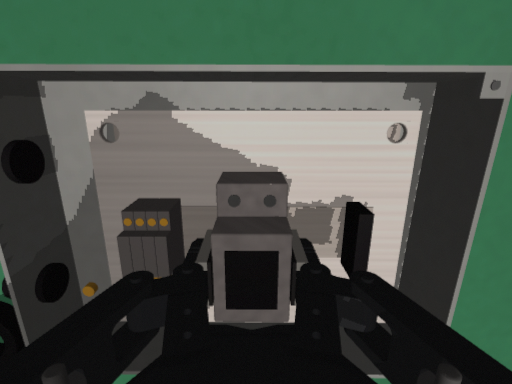

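```bash
python3 - <<'E'
from h import *
im=cv2.imread('pics/w8.png')
z=[cv2.resize(im[112:152,x-25:x+25],None,fx=7,fy=7,interpolation=cv2.INTER_CUBIC) for x in (109,397)]
cv2.imwrite('pics/z8.png',cv2.convertScaleAbs(np.hstack(z),alpha=1.5))
c=bot.camera_info("wrist")
yaw=.18;R=np.array([[np.cos(yaw),-np.sin(yaw)],[np.sin(yaw),np.cos(yaw)]])
for f in [(.5243,-.204)]:
  for m in [(.062,.087),(.062,-.087)]:
    q=R@np.array(m)+f; print('stud tip',proj(c,(*q,.022)),'base',proj(c,(*q,.013)))
p=bot.observe()['position']
for m in [(.062,.087),(.062,-.087)]:
    q=R@(np.array(m)+[-.001,0])+p[:2]; print('hole',proj(c,(*q,p[2]-.030)))
E
```

```text
stud tip [121.83129576 128.2582383 ] base [127.83663456 127.3201798 ]
stud tip [387.27254654 129.46448444] base [381.23118869 128.46225126]
hole [110.21582259 129.62610947]
hole [392.63345754 130.92498048]
```

View pics/z8.png

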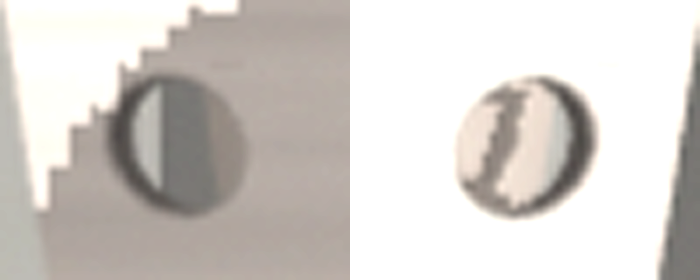

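```bash
python3 - <<'E'
from h import *
c=bot.camera_info("wrist")
yaw=.18;R=np.array([[np.cos(yaw),-np.sin(yaw)],[np.sin(yaw),np.cos(yaw)]])
f=np.array([.5243,-.204])
for d in (-.004,-.002,0,.002,.004):
  for m in [(.06,.098),(.06,-.098)]:
    q=R@(np.array(m)+[0,d])+f; print(d,'edge top',proj(c,(*q,.013)),'bot',proj(c,(*q,.003)))
p=bot.observe()['position']
for px,z in [((109.5,132),.035),((397,132),.035)]: # hole top-face
    w=ray(c,px,z);print('hole in frame axes',R.T@(w[:2]-f), 'edge:')
for px in [(113.6,132),(400.9,132)]:
    w=ray(c,px,.013);print('baredge in frame axes',R.T@(w[:2]-f))
E
```

```text
-0.004 edge top [118.13949383 130.23275713] bot [124.64840258 129.1494621 ]
-0.004 edge top [402.83146372 131.54834897] bot [395.70731046 130.39041754]
-0.002 edge top [115.26634302 130.21948   ] bot [121.91139349 129.13693159]
-0.002 edge top [399.89487533 131.53477869] bot [392.912793   130.37762374]
0 edge top [112.39382891 130.20620581] bot [119.17496203 129.12440372]
0 edge top [396.95894483 131.52121144] bot [390.11887149 130.36483268]
0.002 edge top [109.52195127 130.19293455] bot [116.43910804 129.1118785 ]
0.002 edge top [394.023672   131.50764723] bot [387.32554573 130.35204434]
0.004 edge top [106.6507099  130.17966624] bot [113.70383131 129.09935592]
0.004 edge top [391.08905662 131.49408606] bot [384.53281553 130.33925873]
hole in frame axes [0.06065545 0.0887891 ] edge:
hole in frame axes [ 0.06146022 -0.08702732] edge:
baredge in frame axes [0.05878407 0.09733236]
baredge in frame axes [ 0.05969068 -0.10073397]
```

Call:
drive_tool([
  [20,0.0015,-0.0025,-0.002,0],
  [20,0,0,-0.002,0],
  [20,0,0,-0.002,0],
  [20,0,0,0,0],
])

```text
clock: 10.4
position: [0.5274, -0.205, 0.0583]
tool_rot: [-3.13, -0.003, 0.184]
force: [-0.0, 0.6, -6.1]
grip_width: 0.0349
```

```bash
python3 - <<'E'
from h import *
s=st()
yaw=.18;R=np.array([[np.cos(yaw),-np.sin(yaw)],[np.sin(yaw),np.cos(yaw)]])
c=bot.camera_info("wrist");im=bot.grab_frame("wrist")[:,:,::-1].copy()
z=[cv2.resize(im[112:152,x-25:x+25],None,fx=7,fy=7,interpolation=cv2.INTER_CUBIC) for x in (109,397)]
cv2.imwrite('pics/z9.png',cv2.convertScaleAbs(np.hstack(z),alpha=1.5))
E
```

```text
{'clock': 10.4, 'position': [0.5274, -0.205, 0.0583], 'tool_rot': [-3.1304, -0.0034, 0.1839], 'force': [-0.0198, 0.5667, -6.0848], 'moment': [-0.0595, -0.0191, -0.022], 'grip_width': 0.0349}
```

View pics/z9.png

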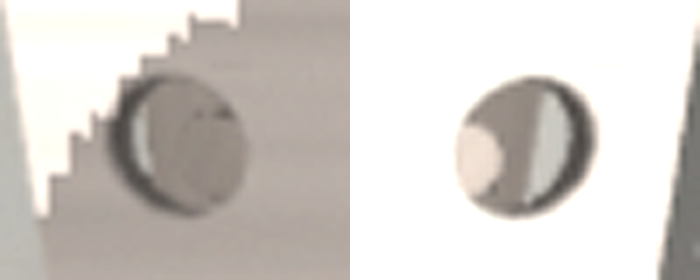

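```bash
python3 - <<'E'
from h import *
s=st()
yaw=.1815;R=np.array([[np.cos(yaw),-np.sin(yaw)],[np.sin(yaw),np.cos(yaw)]])
c=bot.camera_info("wrist")
g=lambda x,y:((x if x<350 else x-350)/7-.43+(84 if x<350 else 372),y/7-.43+112)
for st_,ho in [((222,157),(182,145)),((458,160),(525,145))]:
    a=ray(c,g(*st_),.022);h=ray(c,g(*ho),s['position'][2]-.030+.004)
    print('stud',a[:2],'hole',h[:2],'stud-hole in box axes',R.T@(a-h)[:2])
    print('stud rel tcp box axes',R.T@(a[:2]-s['position'][:2]))
E
```

```text
{'clock': 10.45, 'position': [0.5275, -0.205, 0.0584], 'tool_rot': [-3.1304, -0.0035, 0.1839], 'force': [-0.0809, -1.1118, -6.7708], 'moment': [0.0021, -0.0363, -0.0297], 'grip_width': 0.0356}
stud [ 0.56876074 -0.1087374 ] hole [ 0.5710067  -0.11019946] stud-hole in box axes [-0.00194516  0.00184345]
stud rel tcp box axes [0.0580101 0.0872748]
stud [ 0.60047494 -0.28027242] hole [ 0.60275286 -0.28049975] stud-hole in box axes [-0.00219947  0.00063477]
stud rel tcp box axes [ 0.05824042 -0.08716716]
```

Call:
drive_tool([
  [20,-0.002,0.001,0,0],
  [20,0,0,-0.002,0],
  [20,0,0,-0.001,0],
  [20,0,0,0,0],
])

```text
clock: 10.85
position: [0.5253, -0.2039, 0.0554]
tool_rot: [-3.131, -0.004, 0.184]
force: [-0.1, 0.7, -6.9]
grip_width: 0.0354
```

```bash
cat > hz.py <<'E'
from h import *
import sys
s=st()
im=bot.grab_frame("wrist")[:,:,::-1].copy()
z=[cv2.resize(im[112:152,x-25:x+25],None,fx=7,fy=7,interpolation=cv2.INTER_CUBIC) for x in (109,397)]
cv2.imwrite(f'pics/z{sys.argv[1]}.png',cv2.convertScaleAbs(np.hstack(z),alpha=1.5))
E
python3 hz.py 10
```

```text
{'clock': 10.85, 'position': [0.5253, -0.2039, 0.0554], 'tool_rot': [-3.1305, -0.0038, 0.184], 'force': [-0.1089, 0.6732, -6.8791], 'moment': [-0.0792, -0.0032, -0.0387], 'grip_width': 0.0354}
```

View pics/z10.png

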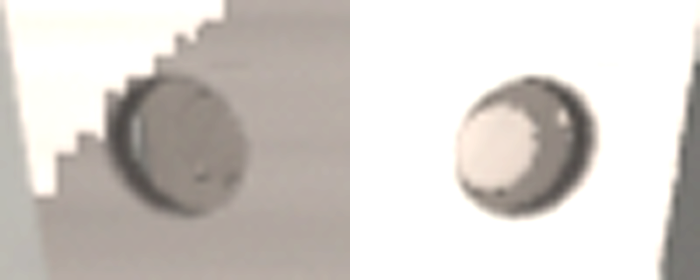

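Call:
drive_tool([
  [20,0,0,-0.0015,0],
  [20,0,0,-0.0015,0],
  [20,0,0,0,0],
])

```text
clock: 11.2
position: [0.5254, -0.2039, 0.0522]
tool_rot: [-3.131, -0.004, 0.184]
force: [0.3, -0.3, -7.1]
grip_width: 0.0353
```

```bash
python3 hz.py 11
```

```text
{'clock': 11.2, 'position': [0.5254, -0.2039, 0.0522], 'tool_rot': [-3.1306, -0.0039, 0.184], 'force': [0.294, -0.3143, -7.0932], 'moment': [-0.0334, -0.0517, 0.0403], 'grip_width': 0.0353}
```

View pics/z11.png

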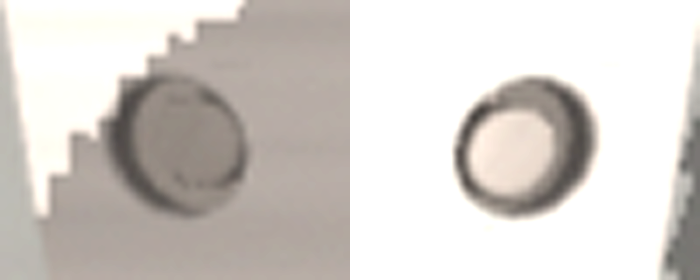

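Call:
drive_tool([
  [20,0,0,-0.001,0],
  [20,0,0,-0.001,0],
  [20,0,0,0,0],
])

```text
clock: 11.55
position: [0.5255, -0.2039, 0.0502]
tool_rot: [-3.131, -0.004, 0.184]
force: [-0.9, 0.9, -7.1]
grip_width: 0.0352
```

```bash
python3 hz.py 12
```

```text
{'clock': 11.55, 'position': [0.5255, -0.2039, 0.0502], 'tool_rot': [-3.1307, -0.0041, 0.184], 'force': [-0.911, 0.8593, -7.069], 'moment': [-0.0278, -0.0447, -0.0047], 'grip_width': 0.0352}
```

View pics/z12.png

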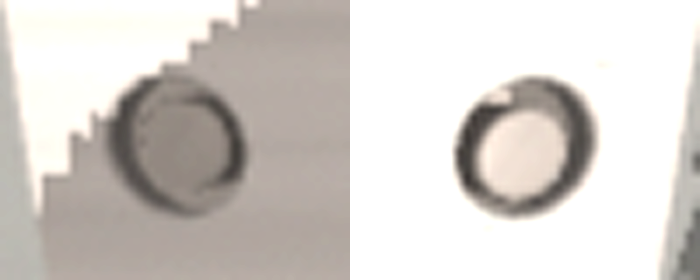

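Call:
drive_tool([
  [20,-0.0005,0,-0.001,0],
  [20,0,0,-0.001,0],
  [20,0,0,-0.001,0],
  [20,0,0,0,0],
])

```text
clock: 12.0
position: [0.525, -0.204, 0.047]
tool_rot: [-3.131, -0.004, 0.184]
force: [0.9, 0.5, -6.6]
grip_width: 0.0352
```

```bash
python3 hz.py 13
```

```text
{'clock': 12.0, 'position': [0.525, -0.204, 0.047], 'tool_rot': [-3.1307, -0.0041, 0.1839], 'force': [0.8813, 0.4795, -6.6354], 'moment': [-0.1022, -0.014, -0.0035], 'grip_width': 0.0352}
```

View pics/z13.png

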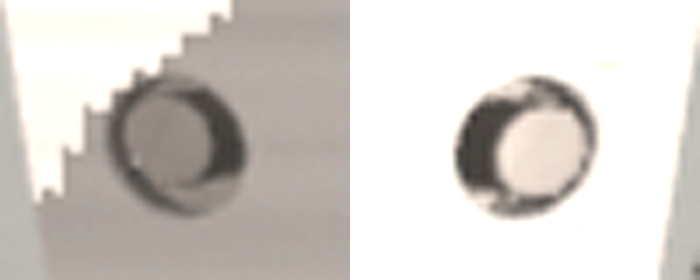

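Call:
drive_tool([
  [20,0,0,-0.001,0],
  [20,0,0,-0.001,0],
  [20,0,0,0,0],
])

```text
clock: 12.35
position: [0.5251, -0.204, 0.0449]
tool_rot: [-3.131, -0.004, 0.184]
force: [-0.7, -0.9, -6.6]
grip_width: 0.0352
```

```bash
python3 hz.py 14
```

```text
{'clock': 12.35, 'position': [0.5251, -0.204, 0.0449], 'tool_rot': [-3.1308, -0.0043, 0.1839], 'force': [-0.7303, -0.8706, -6.5613], 'moment': [-0.0153, 0.0341, 0.0254], 'grip_width': 0.0352}
```

Call:
drive_tool([
  [20,0,0,-0.001,0],
  [20,0,0,0,0],
])

```text
clock: 12.6
position: [0.5252, -0.204, 0.044]
tool_rot: [-3.131, -0.005, 0.184]
force: [-1.3, -0.5, -4.6]
grip_width: 0.0352
```

Call:
drive_tool([
  [20,0,0,-0.0007,0],
  [20,0,0,0,0],
])

```text
clock: 12.8
position: [0.5252, -0.2041, 0.0436]
tool_rot: [-3.131, -0.005, 0.184]
force: [-2.3, 1.3, -0.2]
grip_width: 0.0351
```

Call:
drive_tool([
  [20,0,0,-0.0007,0],
  [20,0,0,0,0],
])

```text
clock: 13.0
position: [0.5251, -0.2041, 0.0433]
tool_rot: [-3.131, -0.005, 0.184]
force: [-3.7, 1.7, 2.6]
grip_width: 0.0353
```

Call:
drive_tool([
  [20,0,0,-0.0007,0],
  [20,0,0,0,0],
])

```text
clock: 13.2
position: [0.525, -0.2042, 0.0431]
tool_rot: [-3.131, -0.005, 0.184]
force: [-4.6, 1.4, 2.3]
grip_width: 0.0357
```

```bash
python3 hz.py 15
```

```text
{'clock': 13.2, 'position': [0.525, -0.2042, 0.0431], 'tool_rot': [-3.131, -0.0048, 0.1837], 'force': [-4.5882, 1.3941, 2.343], 'moment': [0.1858, 0.2929, 0.0676], 'grip_width': 0.0357}
```

View pics/z15.png

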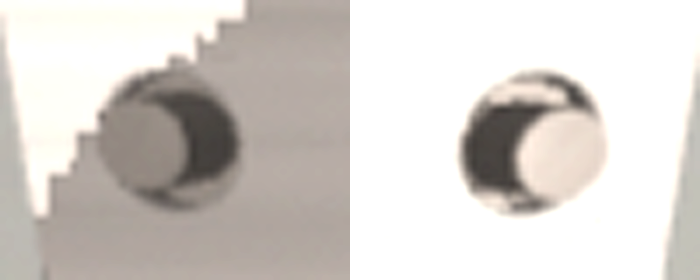

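Call:
drive_tool([
  [44,0,0,0,0],
  [48,0,0,0,0],
  [52,0,0,0,0],
  [52,0,0,0,0],
  [52,0,0,0,0],
])

```text
clock: 13.75
position: [0.5262, -0.2045, 0.0432]
tool_rot: [-3.132, -0.007, 0.184]
force: [0.4, 0.1, -0.3]
grip_width: 0.0444
```

```bash
python3 - <<'E'
from h import *
s=st()
im=bot.grab_frame("wrist")[:,:,::-1].copy();cv2.imwrite('pics/w16.png',im)
E
```

```text
{'clock': 13.75, 'position': [0.5262, -0.2045, 0.0432], 'tool_rot': [-3.1321, -0.0069, 0.1837], 'force': [0.4149, 0.0779, -0.3322], 'moment': [-0.0707, 0.0206, -0.0124], 'grip_width': 0.0444}
```

View pics/w16.png

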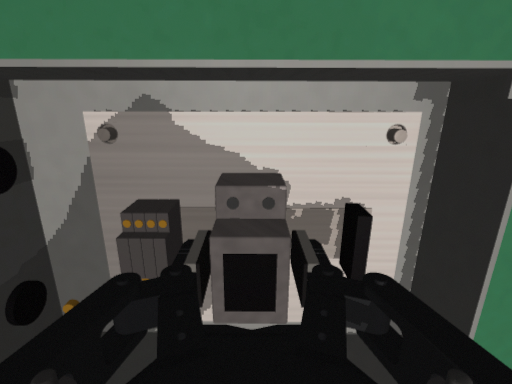

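Released, with the pads clear on both sides of the module and the studs through the visible holes. Next I lift straight up.

Call:
drive_tool([
  [52,0,0,0.005,0],
  [52,0,0,0.01,0],
  [52,0,0,0.015,0],
  [52,0,0,0.02,0],
  [52,0,0,0.025,0],
  [52,0,0,0.03,0],
  [52,0,0,0.03,0],
  [52,0,0,0.03,0],
  [52,0,0,0.03,0],
  [52,0,0,0.02,0],
  [52,0,0,0,0],
  [52,0,0,0,0],
])

```text
clock: 15.0
position: [0.5242, -0.2042, 0.2756]
tool_rot: [-3.134, -0.011, 0.183]
force: [0.2, 0.0, -0.5]
grip_width: 0.0443
```

Call:
drive_tool([
  [52,-0.03,0,0.01,0],
  [52,-0.03,0,0.01,0],
  [52,-0.03,0,0.01,0],
  [52,0,0,0,0],
  [52,0,0,0,0],
])

```text
clock: 15.5
position: [0.4293, -0.2032, 0.3037]
tool_rot: [-3.132, -0.007, 0.183]
force: [0.2, -0.1, 0.6]
grip_width: 0.0443
```

```bash
python3 - <<'E'
from h import *
s=st()
for n in ["wrist","side","scene"]:
  im=bot.grab_frame(n)[:,:,::-1].copy();cv2.imwrite(f'pics/{n}17.png',im)
import pickle;pickle.dump(bot.camera_info("wrist"),open('c17.pkl','wb'))
E
```

```text
{'clock': 15.5, 'position': [0.4293, -0.2032, 0.3037], 'tool_rot': [-3.1316, -0.0073, 0.1834], 'force': [0.227, -0.1098, 0.5652], 'moment': [-0.0099, 0.0331, -0.0128], 'grip_width': 0.0443}
```

View pics/wrist17.png

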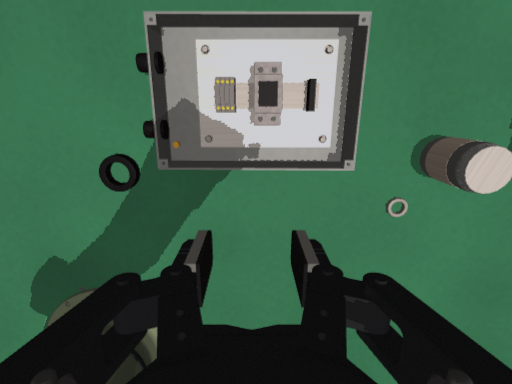

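View pics/side17.png

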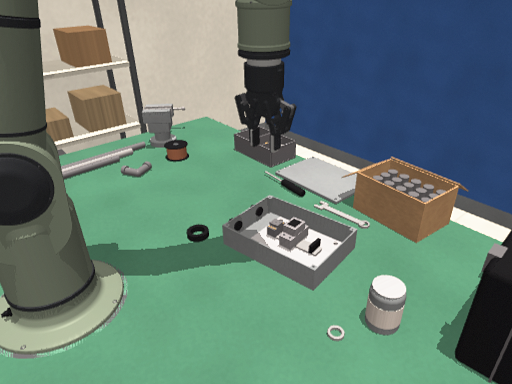

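```bash
python3 - <<'E'
from h import *
im=cv2.imread('pics/wrist17.png')
z=[cv2.resize(im[y-15:y+15,x-20:x+20],None,fx=9,fy=9,interpolation=cv2.INTER_CUBIC) for x,y in ((205,49),(330,49),(209,139),(323,139))]
cv2.imwrite('pics/z17.png',np.vstack([np.hstack(z[:2]),np.hstack(z[2:])]))
E
```

```text
(no output)
```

View pics/z17.png

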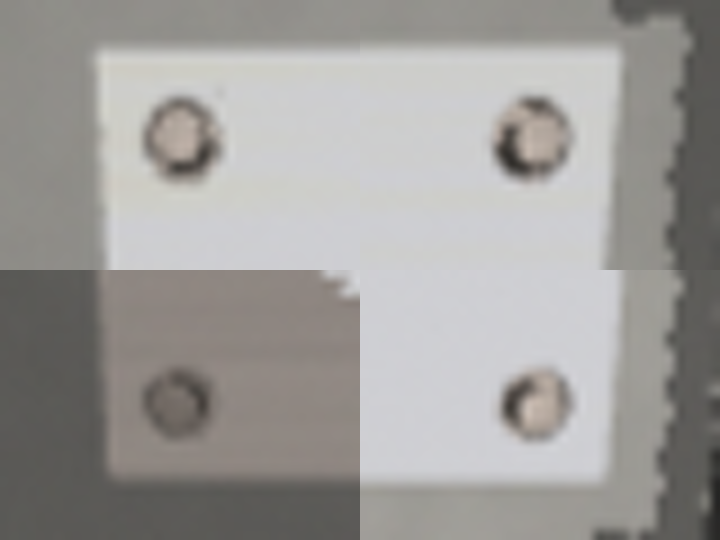

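All four studs stand in the holes and the plate looks level. The robot is clear and the bystanders are where they were.

```bash
python3 -c "
from h import *
st();print(bot.job_done())"
```

```text
{'clock': 15.65, 'position': [0.43, -0.2032, 0.3034], 'tool_rot': [-3.1314, -0.0067, 0.1839], 'force': [0.686, 0.5398, -0.3567], 'moment': [-0.0272, -0.0552, -0.0149], 'grip_width': 0.0439}
the job is handed in; nothing more can be done
None
```

The plate is in the box, terminal end towards the glands and resting on the stud frame. I released it and handed the job in at 15.65 s of the 72 s allowed; no verdict was reported.

**What I did:** I gripped the module across its flat sides and carried the plate over the box. The wrist camera put the frame about 12–14 mm back and 3 mm sideways from the box's middle. I then lowered the plate in 0.7–2 mm steps, correcting sideways by what showed of the studs through the holes. It dropped over the studs without resting on the tips, so I didn't need to slide it by feel. The final contact was light: the wrist force changed by about 9 N.

**Last checks:**
- **Fit:** the last wrist picture shows a stud in each of the four holes, and the plate looks level. The tool height at release was 13 mm above its height when I gripped the plate on the bench, which matches fully home.
- **Clearance:** after I opened the fingers the wrist force read about zero, and the arm had withdrawn well clear before hand-in. By eye, the bystanders I could see in the last pictures had not moved; I did not measure them.

**Small disagreements:**
- **Frame position:** the camera estimates of the frame differed by about 2.5 mm, which I settled by looking through the holes.
- **Tool tilt:** the tool's tilt drifted by up to about 0.02 rad during the carry. The plate came down slightly tilted and levelled on the bars.

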